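# Swivel the filter cover open and lay the cartridge against a chock

### The arm

A 6-joint arm with a two-finger parallel gripper is mounted at the origin on a cart in front of the work surface, level with it; the furniture and walls round the work are solid. World frame = base frame: x ahead of the robot, y to its left, z up, the work surface at z = 0. Lengths are in m, angles in rad, forces in N, time in s.
With the tool pointing down it reaches from about 0.4 to 0.825 m from the base axis. Payload 7 kg.
Tool frame: the origin (TCP) lies at the very end of the fingers, on their centre line; the grasp point (between the pads) lies 19 mm behind it; z points along the fingers, y is the line along which they close (so a half turn about z gives the same grasp; the last joint's range is limited). The gripper opens to 88 mm and grips with 3 to 60 N. Pads are 19 mm wide; open, the fingers measure 130 mm over their backs; the gripper's body (78 mm by 193 mm) begins 47 mm behind the grasp point.
Start: joints at [-0.964, 0.359, 0.012, 0, -1.224, -0.288], TCP at [0.212, -0.641, 0.227] pointing down, gripper open.
Joint ranges: [-3.07, 3.07], [-1.43, 2.12], [-1.02, 1.25], [-3.03, 1.67], [-3.05, -0], [-3.03, 3.03]. Speed limits (rad/s): [2.39, 2.39, 3.01, 3.14, 3.14, 3.14].

### API

Orientations are given as [roll, pitch, yaw] about the fixed x, y, z axes, in that order (R = Rz(yaw) Ry(pitch) Rx(roll)).
In Python, from station import arm gives the robot as it stands.
- The arm moves only by the tool step_arm, never from a script. Its argument "rows" is a list of rows, each a list of 5 numbers: the shift along the world's x, y, z in m, then the turn about the world's z in rad, then the finger opening in m, from 0 to 0.0876. In form: [[x, y, z, spin, gripper], ...]. A call has 1 to 20 rows; each row is the pose to reach, as a shift and turn from the pose commanded when the call began; what a row does not reach only later rows make up. A row lasts 1/10 s, in which the tool goes at most 50 mm and 8.59 degrees, less where a joint would pass 70% of its speed; a pose out of reach is approached as far as the arm can. A call with a gripper value outside its range is refused whole. The fingers move at their own pace and stop on an object; "newtons" is the grip in N (left out, the last holds). Time passes only in rows, so rows that repeat a pose let the fingers close. It gives the time, the measured TCP pose, the force, the opening and the grip force at its end, in the units of the state.
- arm.get_state(): the state, without advancing time (a new reading comes with each control period).
- arm.grab_frame(name): name is "side" or "top" or "wrist"; returns a dict with "color" (384x512x3 uint8, blue, green, red), "vfov" (degrees; the focal length in pixels is half the picture's height over the tangent of half this angle, whatever the lens; pixels are square), "cx", "cy" (the principal point, pixels), "rvec" (rotation vector, rad) and "tvec" (3), from world to camera coordinates, as OpenCV has them. Camera axes: x right, y down, z forward; pixel columns grow to the right and rows downward; lengths in m; the calibration is good to about 2 mm. A picture is of the moment at which its call begins. There is no depth.
- arm.job_done(): hands the job in; it is judged then, once.
The state is a dict: "t": time; "q": joint angles; "qd": joint speeds; "joint_efforts": joint torques, N m; "eef_pos": TCP position; "ee_rot": TCP orientation; "force": force on the tool from outside, world axes, zero at the start; "moment": the same for the moment, N m; "width": finger opening in m; "gripper_force": force on a finger pad.
Only numpy, scipy, OpenCV 4.12 (cv2) and the standard library are available. Lean on these libraries where they do the work, as an engineer would, in place of code of your own. Each camera call takes 0.05 s, during which the arm holds its last target. There are 200 camera calls.

### The job

Swivel the flat blue cover of the filter unit sideways on its pivot screw, by its knob, until the bay is fully uncovered, and stand the orange forked chock flat on the lower part of the sloping board, square to the slope, wholly on the board and with its two toes pointing uphill. Only when the cover is open and the chock stands there, lift the filter cartridge out of the bay and lay it across the board against both toes of the chock, so that it stays put when you let go. Leave the cover open, never let the cartridge roll off onto the worktop, and leave the bottle, the tape roll and the timer where they are.

Things in the scene. Friction and masses are not known exactly. Their poses are not given: they have to be found in the camera images.
- unit: White filter unit fixed to the worktop, 160 (x) x 170 (y) x 70 mm high. Origin: centre of its underside, z up, vents and blue label on its -x side. Central bay open at the top, 116 (x) x 114 (y) mm, floor at 8 mm. The cartridge lies in it along y on rests near its ends (over 24 mm from the middle along y, under 20 mm along x), 36 mm of finger room at each long side.
- cover (a joint): Swivel angle in rad of the flat cover about its upright pivot screw: 0 = bay covered, grows as the cover turns clockwise seen from above, stop at 1.75. The bay is taken as uncovered above 1.4. It stays where it is left; light friction (about 1 N at the knob).
- cover_pivot (a point): Pivot screw of the cover, on the screw's axis at the underside of the cover, 71.5 mm above the worktop, at the unit's far left corner (62 mm along x and 68 mm along y from the unit's origin).
- cover_knob (a point): Black upright round knob on the cover, 20 mm in diameter, from 75.5 to 105.5 mm above the worktop; the point is its centre, half-way up, 110 mm from the pivot axis. The cover is a blue 136 x 140 x 4 mm plate with an aluminium edge; opening swings the knob round on the robot's side to the unit's left (+y), where the cover overhangs the worktop.
- cartridge_center (a point): Filter cartridge: white ribbed cylinder with blue end caps, 44 mm in diameter, 100 mm long, about 0.15 kg, rolls easily. The point is its centre; its own y axis is the cylinder's axis. At the start it lies level in the bay along the unit's y, centre 42 mm above the worktop (top 6 mm below the unit's top).
- cartridge: The same cartridge; origin at its centre, y along its axis (x and z turn as it rolls).
- board: White board with a dark mat, fixed to the worktop, 210 (x) x 150 (y) mm, a flat slope of 5 degrees (0.087 rad) rising along its own +x (away from the robot), without a rim. Origin: on the worktop below its centre; frame level. Its top is 23.5 mm above the worktop at the middle, 14 mm at the low edge, 33 mm at the high edge. An unchocked cartridge rolls off the low edge.
- board_mid (a point): Centre of the board's top surface.
- chock: Orange forked chock, 90 (x) x 88 (y) mm, about 0.27 kg. Origin: centre of its underside, z up. Base 10 mm high; two toes 22 mm wide point along +x, with a 44 mm wide notch between them (x = -8 to +45 mm). Toe tips bevelled 45 degrees (x = 45 mm at the bottom, 35 at the top). A cartridge resting on both toes has its centre 54 mm ahead of the origin and 22 mm above the board.
- chock_fin (a point): Grip fin of the chock: black upright fin at the heel, 14 (x) x 62 (y) mm, from 10 to 42 mm above the chock's underside; the point is on the fin's mid plane, 30 mm above the underside, 33 mm behind the chock's origin (-x).
- stain_bottle_mid (a point): Red stain bottle with a white cap, 60 mm in diameter, 145 mm high, centre; bystander.
- tape_roll_mid (a point): Roll of tan tape lying flat, 94 mm in diameter, 48 mm high, centre; bystander.
- bench_timer_mid (a point): White bench timer with a round dial, 53 x 86 x 104 mm, centre; bystander.
There are look-alikes about, which are no part of the job. Several things look just like the chock: the one meant starts nearest to the robot's base.

How it is judged:
By the outcome, as a careful person would: the job done as asked, in the order asked, and still so for the second after the job is handed in, with the robot touching nothing.
It also fails if it takes over 72 s, if anything falls off the work surface, if the arm or the gripper's body presses on something with over 40 N, if the wrist force passes 120 N, or if a joint passes its speed limit or range.

## Working session

There is one attempt and no reset: what is moved stays moved. The work goes in short steps, Python scripts to look and compute and a tool call to move; the robot and the scene stay as the last step left them, time stands still between calls to the robot, and variables do not carry over. Pictures are saved under pics/ and viewed, at most 10 in all, crops included, and the job is handed in when it is done.

Besides the shell and the picture viewer there is one more tool, called after ">>>" as name([rows], argument=value, ...), one row to a line, values as JSON. step_arm: Moves the arm, as the interface text tells. Its arguments: {"type":"object","properties":{"rows":{"type":"array"},"newtons":{"type":"number"}},"required":["rows"]}

```bash
mkdir -p pics; ls; cat > h.py <<'E'
import numpy as np, cv2
from station import arm
def cam(n):
    f=arm.grab_frame(n); h,w=f["color"].shape[:2]
    F=h/2/np.tan(np.radians(f["vfov"])/2)
    K=np.array([[F,0,f["cx"]],[0,F,f["cy"]],[0,0,1.]])
    return f["color"],K,np.array(f["rvec"],float).ravel(),np.array(f["tvec"],float).ravel()
def ray(c,uv,z):
    _,K,r,t=c; R=cv2.Rodrigues(r)[0]; o=-R.T@t
    d=R.T@np.linalg.inv(K)@np.array([uv[0],uv[1],1.]); return o+d*(z-o[2])/d[2]
def proj(c,P):
    return cv2.projectPoints(np.array(P,float).reshape(-1,3),c[2],c[3],c[1],None)[0].reshape(-1,2)
E
python3 - <<'E'
from h import *
import pickle
a=cam("top");b=cam("side")
pickle.dump((a,b),open("c0.pkl","wb"))
for c in (a,b):
    R=cv2.Rodrigues(c[2])[0];print(-R.T@c[3],R[2],c[1][0])
cv2.imwrite("pics/top0.png",cv2.resize(a[0],(800,600),interpolation=cv2.INTER_CUBIC));cv2.imwrite("pics/side0.png",cv2.resize(b[0],(800,600),interpolation=cv2.INTER_CUBIC))
print(arm.get_state())
E
```

```text
pics
[-0.67140092  0.02298966  1.73960149] [ 0.59996125 -0.06203364 -0.79762042] [422.63928648   0.         251.51164026]
[ 0.0679926  -1.69534679  0.83895051] [ 0.26515992  0.87575287 -0.4034193 ] [464.55315057   0.         259.81498822]
{'t': 0.1, 'q': array([-9.63905618e-01,  3.59332075e-01,  1.11665183e-02, -3.02582664e-04,
       -1.22411124e+00, -2.88096487e-01]), 'qd': array([ 0.00044864, -0.0011977 ,  0.00348763,  0.00147031,  0.00093146,
        0.00041451]), 'joint_efforts': array([-2.06292149e-03, -5.84162807e+01,  2.93750113e+01,  7.01550543e+00,
        1.00937078e-02, -5.97693202e-05]), 'eef_pos': array([ 0.2113948 , -0.64058755,  0.22571356]), 'ee_rot': array([ 3.14009237e+00, -1.47941734e-04, -2.82290134e+00]), 'force': array([ 0.69124379, -0.10566333, -0.01333063]), 'moment': array([ 0.00241737, -0.02722284, -0.05837932]), 'gripper_force': 0.0, 'width': 0.08772229724313445}
```

View pics/top0.png

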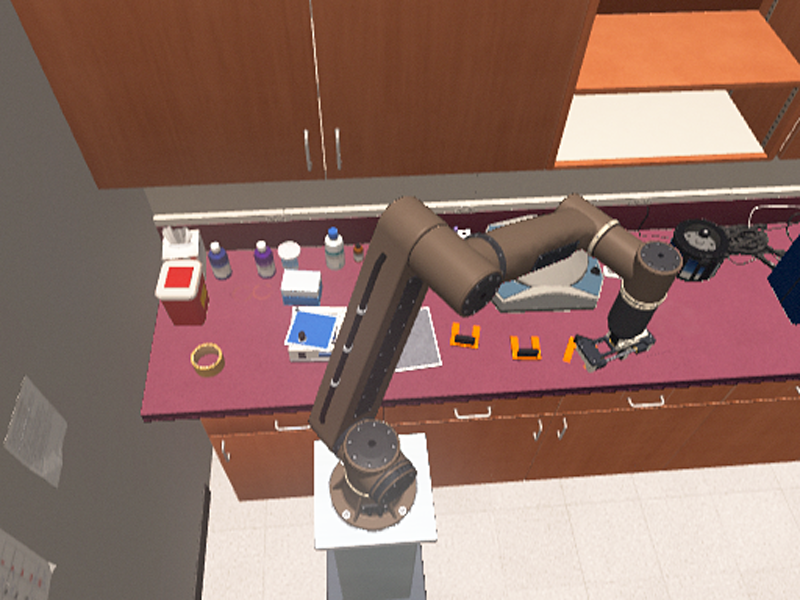

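View pics/side0.png

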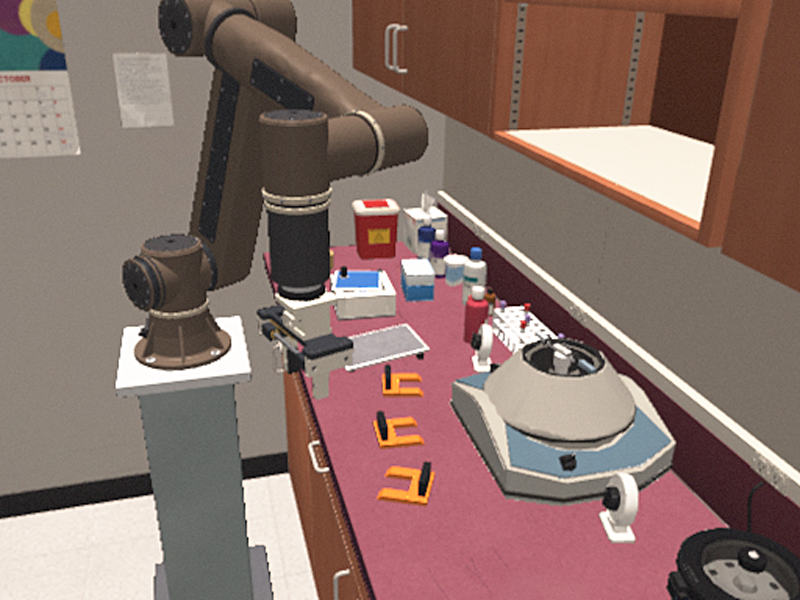

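The top view shows the unit at about (318,333) and three chocks at (465,335), (525,348) and (573,350). In the side view the chocks are at (402,381), (398,430) and (408,485), and the board is at about (388,347). I'll enlarge both views to identify the right chock and read off the corners.

```bash
python3 - <<'E'
from h import *
import pickle
a,b=pickle.load(open("c0.pkl","rb"))
for n,p in (("A",(465,335)),("B",(525,348)),("C",(573,350))):
    q=ray(a,np.array(p)*.64,.01);print(n,q,np.hypot(*q[:2]))
for n,p in (("A",(402,384)),("B",(398,432)),("C",(408,485))):
    q=ray(b,np.array(p)*.64,.01);print(n,q,np.hypot(*q[:2]))
t=cv2.resize(a[0][190:245,175:375],None,fx=4,fy=4,interpolation=cv2.INTER_CUBIC)
s=cv2.resize(b[0][165:325,205:285],None,fx=3.7,fy=3.7,interpolation=cv2.INTER_CUBIC)[:,:]
# left: side crop 1 (unit+board) and chocks side by side; bottom: top crop
s1=cv2.resize(b[0][165:240,205:285],None,fx=5,fy=5,interpolation=cv2.INTER_CUBIC)
s2=cv2.resize(b[0][230:325,230:285],None,fx=3.95,fy=3.95,interpolation=cv2.INTER_CUBIC)[:375]
top=np.zeros((375,800,3),np.uint8);top[:s1.shape[0],:400]=s1;top[:s2.shape[0],410:410+s2.shape[1]]=s2
cv2.imwrite("pics/crop.png",np.vstack([top,t]))
E
```

```text
A [ 0.46415588 -0.32595119  0.01      ] 0.5671726865723561
B [ 0.40278863 -0.50567388  0.01      ] 0.6464864724686095
C [ 0.38493372 -0.65382285  0.01      ] 0.7587214782179368
A [ 0.47644426 -0.3278133   0.01      ] 0.578325766256625
B [ 0.41546634 -0.50989733  0.01      ] 0.6577290975954261
C [ 0.38683532 -0.67720941  0.01      ] 0.7799065018863228
```

View pics/crop.png

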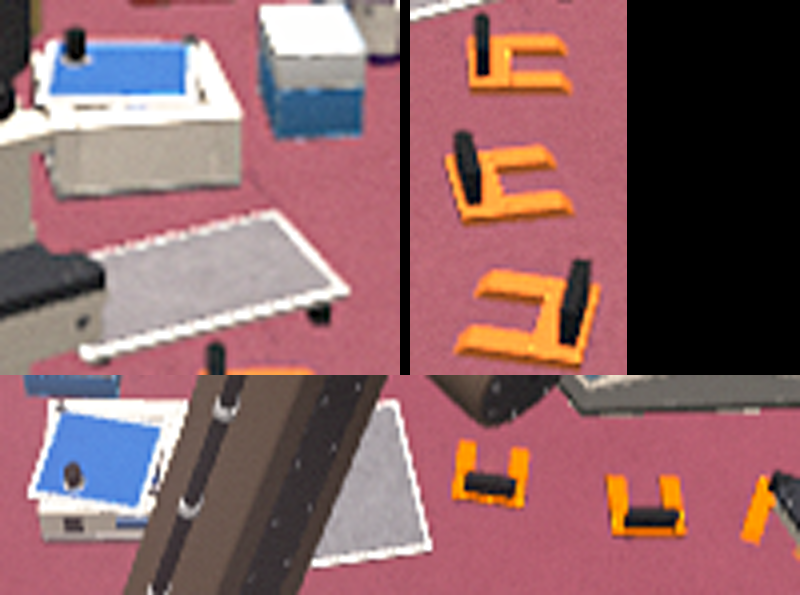

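Chock A, at side (402,381) and top (465,335), is 0.57 m from the base. B and C are 0.65 m and 0.77 m away, so A is the one meant. I'll move over it and look from close by.

>>> step_arm([
  [0.02,0.03,0.07,0.14,0.0876],
  [0.04,0.07,0.1,0.28,0.0876],
  [0.06,0.11,0.1,0.42,0.0876],
  [0.08,0.15,0.1,0.56,0.0876],
  [0.1,0.19,0.1,0.7,0.0876],
  [0.12,0.23,0.1,0.84,0.0876],
  [0.14,0.27,0.1,0.98,0.0876],
  [0.16,0.29,0.1,1.12,0.0876],
  [0.18,0.31,0.1,1.25,0.0876],
  [0.18,0.31,0.1,1.25,0.0876],
  [0.18,0.31,0.1,1.25,0.0876],
])

```text
t: 1.2
eef_pos: [0.3917, -0.3304, 0.3263]
ee_rot: [3.141, 0.0, -1.572]
force: [-0.9, -0.3, 0.3]
width: 0.0876
gripper_force: 0.0
```

```bash
python3 - <<'E'
from h import *
import pickle
a=cam("top");b=cam("side");w=cam("wrist")
pickle.dump((a,b,w),open("c1.pkl","wb"))
R=cv2.Rodrigues(w[2])[0];print(-R.T@w[3],R[2],w[1][0])
s=arm.get_state();print(s["eef_pos"],s["ee_rot"],s["q"])
t=cv2.resize(a[0][185:255,175:350],None,fx=4,fy=4,interpolation=cv2.INTER_CUBIC)
s1=cv2.resize(b[0][165:255,195:285],(320,320),interpolation=cv2.INTER_CUBIC)
wr=cv2.resize(w[0],(427,320),interpolation=cv2.INTER_AREA)
im=np.zeros((600,750,3),np.uint8);im[:320,:427]=wr;im[:320,430:750]=s1;im[320:600,:700]=t
cv2.imwrite("pics/m1.png",im)
E
```

```text
[ 0.39162599 -0.40317197  0.48483817] [ 7.60966830e-04  2.58151067e-01 -9.66104263e-01] [269.60806784   0.         252.92506132]
[ 0.3910258  -0.33140657  0.3263773 ] [ 3.14116798e+00  1.44493907e-04 -1.57459675e+00] [-3.19539922e-01  3.63561455e-02 -1.71309120e-01 -5.60112445e-06
 -1.36357961e+00  3.15740683e-01]
```

View pics/m1.png

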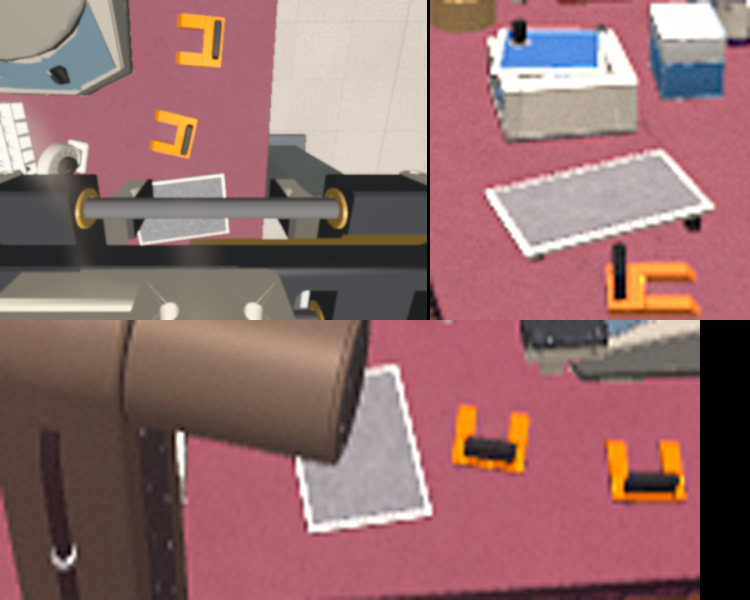

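The mosaic shows the target chock in the wrist view at (175,133), toes pointing +x. All four board corners are visible in the side view at (487,191), (662,153), (712,206) and (535,252). Next I fit both poses.

```bash
cat >> h.py <<'E'
from scipy.optimize import least_squares, minimize
def rz(a): return np.array([[np.cos(a),-np.sin(a),0],[np.sin(a),np.cos(a),0],[0,0,1]])
def place(P,p): return np.array(P,float)@rz(p[2]).T+[p[0],p[1],0]
def fitpts(obs,p0):  # obs: list of (cam, local pts, pixels)
    f=lambda p: np.concatenate([(proj(c,place(L,p))-np.array(u)).ravel() for c,L,u in obs])
    r=least_squares(f,p0,loss="soft_l1"); return r.x,f(r.x).reshape(-1,2).round(1)
E
cat > chock.py <<'E'
from h import *
def orange(img):
    h=cv2.cvtColor(img,cv2.COLOR_BGR2HSV); return ((h[...,0]>8)&(h[...,0]<24)&(h[...,1]>170)&(h[...,2]>110)).astype(np.uint8)
B=[(-45,-44,45,-22),(-45,22,45,44),(-45,-44,-8,44)]
def render(c,p,S=4):
    m=np.zeros((384*S,512*S),np.uint8)
    def hull(P,v):
        u=proj(c,place(np.array(P)/1000.,p)); h=cv2.convexHull((u*S+S/2-.5).astype(np.float32)).astype(int); cv2.fillConvexPoly(m,h,v)
    for x0,y0,x1,y1 in B:
        xt=x1-10 if x1==45 else x1
        hull([(x,y,0) for x in(x0,x1) for y in(y0,y1)]+[(x,y,10) for x in(x0,xt) for y in(y0,y1)],255)
    hull([(x,y,z) for x in(-40,-26) for y in(-31,31) for z in(10,42)],0)
    return cv2.resize(m,(512,384),interpolation=cv2.INTER_AREA)/255.
def fit(views,p0,rad=45):
    ms=[]
    for c in views:
        m=orange(c[0]).astype(float); u=proj(c,[p0[0],p0[1],.01])[0]
        k=np.zeros_like(m); cv2.circle(k,tuple(u.astype(int)),rad,1,-1); ms.append(m*k)
    def cost(q):
        p=[q[0]/100,q[1]/100,q[2]/10]; return sum(np.abs(render(c,p)-m).sum()/max(m.sum(),1) for c,m in zip(views,ms))
    q0=[p0[0]*100,p0[1]*100,p0[2]*10]
    r=min((minimize(cost,[q0[0],q0[1],q0[2]+d],method="Nelder-Mead",options=dict(initial_simplex=np.array([[0,0,0],[1,0,0],[0,1,0],[0,0,1.5]])+[q0[0],q0[1],q0[2]+d])) for d in(-1.5,1.5)),key=lambda r:r.fun)
    return np.array([r.x[0]/100,r.x[1]/100,r.x[2]/10]),r.fun
E
python3 - <<'E'
from chock import *
import pickle
a,b,w=pickle.load(open("c1.pkl","rb"))
for v in ([w],[a],[b],[a,b,w]): print(fit(v,[.47,-.327,0],28 if v!=[w] else 40))
T=lambda L:[((x)/4+175-.375,(y-320)/4+185-.375) for x,y in L]
S=lambda L:[((x-430)/3.556+195-.36,y/3.556+165-.36) for x,y in L]
W=lambda L:[(x*1.2,y*1.2) for x,y in L]
pp=(.105,-.075,.033);mp=(-.105,-.075,.014);mm=(-.105,.075,.014);pm=(.105,.075,.033)
obs=[(a,[pp,mp,mm],T([(398,368),(430,513),(312,530)])),(b,[pm,pp,mp,mm],S([(662,153),(712,206),(535,252),(487,191)])),(w,[mp,pm,mm],W([(222,177),(140,243),(228,232)]))]
print(fitpts(obs,[.45,-.15,0]));
for o in obs:print(fitpts([o],[.45,-.15,0])[0])
E
```

```text
(array([ 0.47429858, -0.32360489, -0.23210024]), np.float64(0.16554002043358385))Traceback (most recent call last):
  File "<stdin>", line 4, in <module>
ValueError: The truth value of an array with more than one element is ambiguous. Use a.any() or a.all()
```

```bash
python3 - <<'E'
from chock import *
import pickle
a,b,w=pickle.load(open("c1.pkl","rb"))
for v in ([a],[b],[a,b,w]): print(fit(v,[.474,-.324,-.1],26))
T=lambda L:[((x)/4+175-.375,(y-320)/4+185-.375) for x,y in L]
S=lambda L:[((x-430)/3.556+195-.36,y/3.556+165-.36) for x,y in L]
W=lambda L:[(x*1.2,y*1.2) for x,y in L]
pp=(.105,-.075,.033);mp=(-.105,-.075,.014);mm=(-.105,.075,.014);pm=(.105,.075,.033)
obs=[(a,[pp,mp,mm],T([(398,368),(430,513),(312,530)])),(b,[pm,pp,mp,mm],S([(662,153),(712,206),(535,252),(487,191)])),(w,[mp,pm,mm],W([(222,177),(140,243),(228,232)]))]
print(fitpts(obs,[.45,-.15,0]));
for o in obs:print(fitpts([o],[.45,-.15,0])[0])
E
```

```text
(array([ 0.4733399 , -0.32673789, -0.24426831]), np.float64(0.24941766180156272))
(array([ 0.47921829, -0.32071482, -0.26633519]), np.float64(0.359153562415065))
(array([ 0.47483127, -0.3257294 , -0.23886047]), np.float64(1.3243547317515463))
(array([ 0.46297969, -0.15394588,  0.08993751]), array([[-0.3, -1.7],
       [ 0.4, -0.6],
       [-1.2, -0.5],
       [-0.2, -0.7],
       [ 0.4,  0.5],
       [-3.2,  1.1],
       [-1. ,  0.7],
       [ 1.1, -4.8],
       [-1.8,  1.6],
       [-0.1,  0.3]]))
[ 0.45812324 -0.15512746  0.08991189]
[ 0.46804946 -0.14990678  0.11012739]
[ 0.46280223 -0.15344651  0.09304634]
```

>>> step_arm([
  [0.01,0.0,0,-0.14,0.0876],
  [0.02,0.005,0,-0.28,0.0876],
  [0.03,0.01,0,-0.42,0.0876],
  [0.04,0.015,0,-0.56,0.0876],
  [0.05,0.015,0,-0.7,0.0876],
  [0.05,0.015,-0.02,-0.84,0.0876],
  [0.05,0.015,-0.04,-0.98,0.0876],
  [0.05,0.015,-0.06,-1.12,0.0876],
  [0.05,0.015,-0.08,-1.26,0.0876],
  [0.05,0.015,-0.1,-1.4,0.0876],
  [0.05,0.015,-0.12,-1.54,0.0876],
  [0.05,0.015,-0.14,-1.68,0.0876],
  [0.05,0.015,-0.14,-1.805,0.0876],
  [0.05,0.015,-0.14,-1.805,0.0876],
  [0.05,0.015,-0.14,-1.805,0.0876],
])

```text
t: 2.85
eef_pos: [0.4414, -0.3167, 0.1869]
ee_rot: [-3.141, 0.0, 2.908]
force: [0.5, -0.5, 0.7]
width: 0.0875
gripper_force: 0.0
```

```bash
python3 - <<'E'
from chock import *
import pickle
w=cam("wrist");a=cam("top");b=cam("side")
pickle.dump((a,b,w),open("c2.pkl","wb"))
s=arm.get_state();print(s["eef_pos"],s["ee_rot"],s["q"])
print(fit([w],[.474,-.324,-.235],90))
im=np.zeros((600,800,3),np.uint8);im[:300,:400]=cv2.resize(w[0],(400,300),interpolation=cv2.INTER_AREA)
im[:300,400:]=cv2.resize(b[0][160:250,190:310],(400,300),interpolation=cv2.INTER_CUBIC)
im[300:]=cv2.resize(a[0][185:260,175:375],(800,300),interpolation=cv2.INTER_CUBIC)
cv2.imwrite("pics/m2.png",im)
E
```

```text
[ 0.44164184 -0.31631547  0.18706371] [-3.14150253e+00  9.37220496e-04  2.90702007e+00] [-2.60633138e-01  1.72567134e-01 -3.37565455e-01  7.52933936e-05
 -1.05972449e+00 -1.54477261e+00]
(array([ 0.47513368, -0.32393124, -0.25064833]), np.float64(0.16753901560624251))
```

View pics/m2.png

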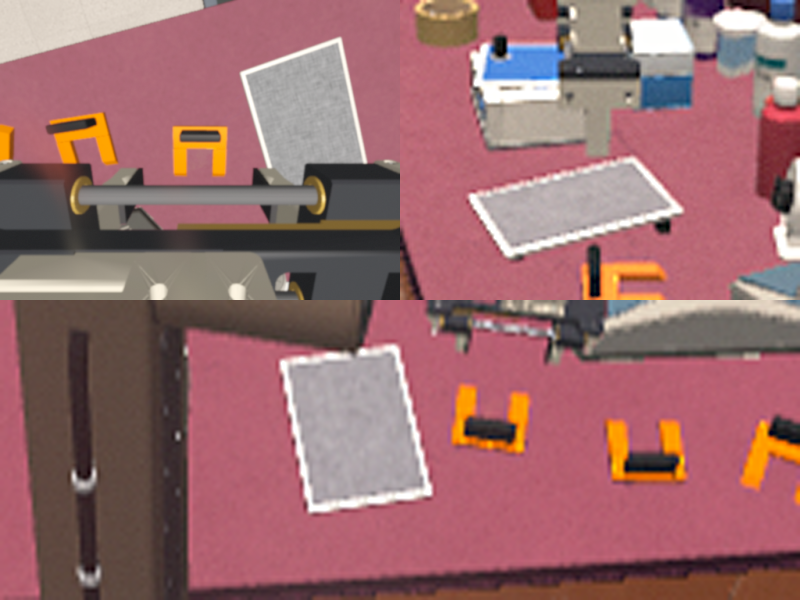

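The wrist view shows the target chock centred at (200,150), and the top view shows the whole board with corners at (282,358), (398,346), (430,492) and (312,511). Descending to grip the fin across its 62 mm width.

>>> step_arm([
  [0.001,0,-0.04,-0.01,0.0876],
  [0.001,0,-0.08,-0.01,0.0876],
  [0.001,0,-0.12,-0.01,0.0876],
  [0.001,0,-0.15,-0.01,0.0876],
  [0.001,0,-0.17,-0.01,0.0876],
  [0.001,0,-0.17,-0.01,0.0876],
  [0.001,0,-0.17,-0.01,0.05],
  [0.001,0,-0.17,-0.01,0.05],
  [0.001,0,-0.17,-0.01,0.05],
  [0.001,0,-0.17,-0.01,0.05],
  [0.001,0,-0.17,-0.01,0.05],
], newtons=50)

```text
t: 4.1
eef_pos: [0.4433, -0.3161, 0.0178]
ee_rot: [-3.142, 0.002, 2.896]
force: [-0.4, 3.4, 7.6]
width: 0.0615
gripper_force: 50.0
```

```bash
python3 - <<'E'
from h import *
import pickle
a,b,w=pickle.load(open("c2.pkl","rb"))
T=lambda L:[((x)/4+175-.375,(y-300)/4+185-.375) for x,y in L]
S=lambda L:[((x-400)/3.3333+190-.36,y/3.3333+160-.36) for x,y in L]
W=lambda L:[(x*1.28,y*1.28) for x,y in L]
pp=(.105,-.075,.033);mp=(-.105,-.075,.014);mm=(-.105,.075,.014);pm=(.105,.075,.033)
obs=[(a,[pm,pp,mp,mm],T([(282,358),(398,346),(430,492),(312,511)])),(b,[pm,pp,mp,mm],S([(633,158),(682,211),(512,256),(471,198)])),(w,[mp,mm],W([(241,73),(341,39)]))]
print(fitpts(obs,[.45,-.15,0]));
for o in obs:print(fitpts([o],[.45,-.15,0])[0])
E
```

```text
(array([ 0.46453434, -0.15331665,  0.08147992]), array([[-0.8, -0.8],
       [-0.2, -1.4],
       [ 0. , -0.5],
       [-1.5, -1.1],
       [ 0.7, -0.1],
       [ 0.3,  0.1],
       [-2.1, -0. ],
       [-0.8, -0.3],
       [-1.4,  0.1],
       [ 0.3, -0.3]]))
[ 0.45903017 -0.1559111   0.08904232]
[ 0.4665858  -0.15364123  0.11395827]
[ 0.46482748 -0.15281987  0.08091685]
```

>>> step_arm([
  [0,0,0.02,0,0.05],
  [0,0,0.05,0,0.05],
  [0,0.02,0.09,0.03,0.05],
  [0,0.05,0.12,0.1,0.05],
  [-0.02,0.08,0.12,0.17,0.05],
  [-0.04,0.11,0.12,0.24,0.05],
  [-0.05,0.14,0.12,0.3,0.05],
  [-0.058,0.155,0.12,0.33,0.05],
  [-0.058,0.155,0.12,0.33,0.05],
  [-0.058,0.155,0.12,0.33,0.05],
])

```text
t: 5.1
eef_pos: [0.3845, -0.1607, 0.1369]
ee_rot: [3.142, 0.001, -3.057]
force: [1.0, -0.5, -2.8]
width: 0.0615
gripper_force: 50.0
```

```bash
python3 - <<'E'
from h import *
import pickle
w=cam("wrist");a=cam("top");b=cam("side")
pickle.dump((a,b,w),open("c3.pkl","wb"))
s=arm.get_state();print(s["eef_pos"],s["ee_rot"],s["width"])
im=np.zeros((600,800,3),np.uint8);im[:300,:400]=cv2.resize(w[0],(400,300),interpolation=cv2.INTER_AREA)
im[:300,400:]=cv2.resize(b[0][160:250,190:310],(400,300),interpolation=cv2.INTER_CUBIC)
im[300:]=cv2.resize(a[0][185:260,150:350],(800,300),interpolation=cv2.INTER_CUBIC)
cv2.imwrite("pics/m3.png",im)
E
```

```text
[ 0.38475129 -0.16139743  0.13651898] [-3.14154959e+00 -1.36143125e-04 -3.05875736e+00] 0.06150868851332841
```

View pics/m3.png

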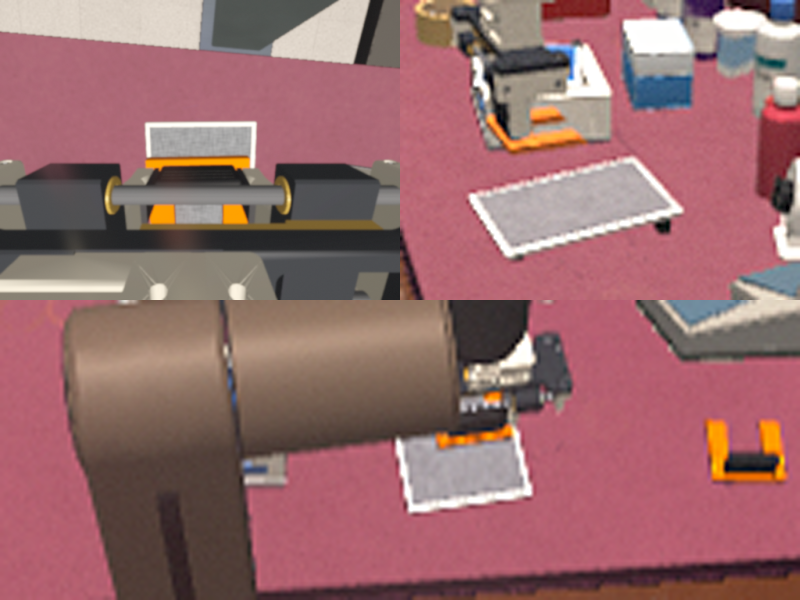

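The wrist view shows the chock held square over the board. The board's low edge runs from (146,124) to (256,123), parallel to the chock's heel. Checking this numerically.

```bash
python3 - <<'E'
from h import *
import pickle
a,b,w=pickle.load(open("c3.pkl","rb"))
g=w[0].min(axis=2).astype(float)
pts=[]
for u in range(192,325,4):   # first strong rise going down
    col=g[140:175,u]; d=np.diff(cv2.GaussianBlur(col.reshape(-1,1),(1,3),0).ravel()); k=int(d.argmax())
    o=d[k-1:k+2] if 0<k<len(d)-1 else None
    s=0 if o is None else (o[0]-o[2])/(2*(o[0]-2*o[1]+o[2])); pts.append((u,140.5+k+s))
P=np.array([ray(w,p,.014)[:2] for p in pts]); 
vx,vy,x0,y0=cv2.fitLine(P.astype(np.float32),cv2.DIST_HUBER,0,.001,.001).ravel()
ang=np.arctan2(-vx*np.sign(vy),abs(vy));print("yaw",ang,x0,y0)
# left/right corners
for v in (166,170,176):
    row=g[v,170:345]; d=np.diff(row); l=170.5+d[:40].argmax(); r=170.5+135+d[135:].argmin(); print(v,l,r)
    L=ray(w,(l,v),.0155);R=ray(w,(r,v),.0155);print(L,R,(L+R)/2,np.linalg.norm(L-R))
E
```

```text
yaw 0.09198565 0.35746372 -0.1675832
166 185.5 327.5
[ 0.37413972 -0.23559738  0.0155    ] [ 0.36137909 -0.08664581  0.0155    ] [ 0.36775941 -0.1611216   0.0155    ] 0.14949716177243372
170 185.5 327.5
[ 0.37843838 -0.23551096  0.0155    ] [ 0.3656243  -0.08597325  0.0155    ] [ 0.37203134 -0.16074211  0.0155    ] 0.15008573801477043
176 185.5 327.5
[ 0.38495024 -0.23538006  0.0155    ] [ 0.37205513 -0.08495442  0.0155    ] [ 0.37850269 -0.16016724  0.0155    ] 0.150977343814951
```

>>> step_arm([
  [-0.005,0,-0.04,0.008,0.05],
  [-0.005,0,-0.075,0.008,0.05],
  [-0.005,0,-0.09,0.008,0.05],
  [-0.005,0,-0.093,0.008,0.05],
  [-0.005,0,-0.095,0.008,0.05],
  [-0.005,0,-0.095,0.008,0.05],
])

```text
t: 5.85
eef_pos: [0.3803, -0.1612, 0.0421]
ee_rot: [-3.141, 0.001, -3.05]
force: [-0.0, -0.3, -3.1]
width: 0.0616
gripper_force: 50.0
```

>>> step_arm([
  [0,0,-0.002,0,0.05],
  [0,0,-0.004,0,0.05],
  [0,0,-0.005,0,0.05],
  [0,0,-0.006,0,0.05],
  [0,0,-0.007,0,0.05],
], newtons=20)

```text
t: 6.35
eef_pos: [0.3795, -0.161, 0.0347]
ee_rot: [-3.142, 0.0, -3.05]
force: [-1.8, -0.5, 1.1]
width: 0.0619
gripper_force: 20.0
```

>>> step_arm([
  [0,0,-0.001,0,0.05],
  [0,0,-0.001,0,0.05],
  [0,0,-0.001,0,0.066],
  [0,0,-0.001,0,0.075],
  [0,0,-0.001,0,0.0876],
  [0,0,-0.001,0,0.0876],
  [0,0,0.02,0,0.0876],
  [0,0,0.06,0,0.0876],
  [0,0,0.1,0,0.0876],
  [0,0,0.14,0,0.0876],
  [0,0,0.18,0,0.0876],
  [0,0.04,0.22,0,0.0876],
  [0.03,0.08,0.25,0,0.0876],
  [0.06,0.12,0.25,0,0.0876],
  [0.06,0.16,0.25,0,0.0876],
  [0.06,0.2,0.25,0,0.0876],
  [0.06,0.24,0.25,0,0.0876],
  [0.06,0.26,0.25,0,0.0876],
  [0.06,0.26,0.25,0,0.0876],
  [0.06,0.26,0.25,0,0.0876],
])

```text
t: 8.35
eef_pos: [0.4394, 0.0993, 0.2843]
ee_rot: [-3.141, -0.0, -3.048]
force: [-0.6, 0.0, -0.3]
width: 0.0876
gripper_force: 0.0
```

```bash
python3 - <<'E'
from h import *
import pickle
w=cam("wrist");a=cam("top");b=cam("side")
pickle.dump((a,b,w),open("c4.pkl","wb"))
s=arm.get_state();print(s["eef_pos"],s["ee_rot"],s["force"])
im=np.zeros((600,800,3),np.uint8);im[:300,:400]=cv2.resize(w[0],(400,300),interpolation=cv2.INTER_AREA)
im[:300,400:]=cv2.resize(b[0][160:250,190:310],(400,300),interpolation=cv2.INTER_CUBIC)
im[300:]=cv2.resize(a[0][185:260,150:350],(800,300),interpolation=cv2.INTER_CUBIC)
cv2.imwrite("pics/m4.png",im)
E
```

```text
[0.43949805 0.09826256 0.28456438] [-3.14155574e+00  1.06074179e-05 -3.05071115e+00] [ 0.05378832  0.25005188 -0.83892655]
```

View pics/m4.png

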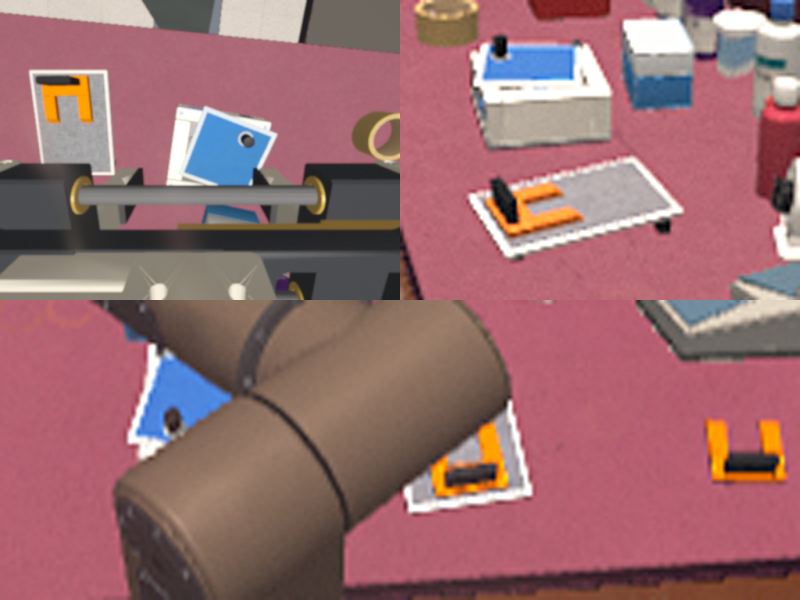

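The chock stands square on the board's lower part. In the wrist view the cover is partly turned, with its knob at about (248,140) and the unit's near corners at (182,107) and (272,122).

```bash
python3 - <<'E'
from h import *
import pickle
a,b,w=pickle.load(open("c4.pkl","rb"))
S=lambda L:[((x-400)/3.3333+190-.36,y/3.3333+160-.36) for x,y in L]
W=lambda L:[(x*1.28,y*1.28) for x,y in L]
o=[(w,[(-.08,-.085,.07),(-.08,.085,.07)],W([(182,107),(272,121)])),(b,[(-.08,-.085,0),(.08,-.085,0),(.08,-.085,.07)],S([(488,147),(608,136),(611,86)]))]
for q in (o,o[:1],o[1:]):
    p,r=fitpts(q,[.55,.1,0]);print(p,r.ravel())
    P=place([(.062,.068,.09)],p)[0];
    k=ray(w,W([(249,140)])[0],.0755); kt=ray(w,W([(246,140)])[0],.1055);print("piv",P,"knob",k,kt,"dist",np.hypot(*(k-P)[:2]),"ang",np.arctan2(k[1]-P[1],k[0]-P[0]))
print("top cam knob",ray(a,(150+173/4,185+(413-300)/4),.1055),ray(b,S([(499,40)])[0],.1055))
cv2.imwrite("pics/w4.png",w[0][100:260,190:380].repeat(3,0).repeat(3,1))
s=arm.get_state();print(s["eef_pos"],s["q"])
E
```

```text
[ 0.48750799  0.14480342 -0.04635742] [-1.5  0.6  5.   0.1 -0.9  1.1 -0.1  1.2 -0.8  1.3]
piv [0.55259256 0.20985723 0.09      ] knob [0.44900973 0.18977663 0.0755    ] [0.4430829  0.17676492 0.1055    ] dist 0.10551129403219835 ang -2.950107491387119
[ 0.48725547  0.14217499 -0.05369646] [-2.9 -0.1  3.5  0.2]
piv [0.55281571 0.2067494  0.09      ] knob [0.44900973 0.18977663 0.0755    ] [0.4430829  0.17676492 0.1055    ] dist 0.10518439272311897 ang -2.9795219636633887
[ 0.49152301  0.15567282 -0.02703932] [-0.1  0.   0.4 -0.1 -0.3  0. ]
piv [0.5553388  0.22197173 0.09      ] knob [0.44900973 0.18977663 0.0755    ] [0.4430829  0.17676492 0.1055    ] dist 0.1110963340752674 ang -2.847580598776958
top cam knob [0.44180176 0.17668705 0.1055    ] [0.44669765 0.17302539 0.1055    ]
[0.43949805 0.09826256 0.28456438] [ 6.59943351e-01 -5.90637845e-02 -3.58498152e-01  3.85229089e-05
 -1.27137291e+00 -2.13986953e+00]
```

View pics/w4.png

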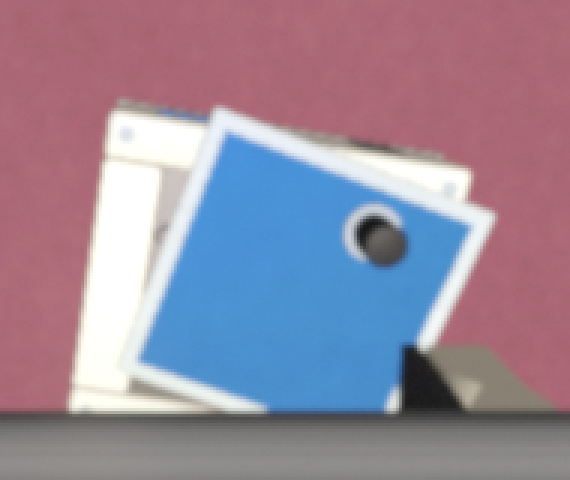

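```bash
python3 - <<'E'
from h import *
import pickle
a,b,w=pickle.load(open("c4.pkl","rb"))
C=lambda x,y:(x/3+190-.33,y/3+100-.33)
A=ray(w,C(110,110),.07);B=ray(w,C(470,168),.07);D=ray(w,C(71,408),.07)
print(A,B,D,np.linalg.norm(A-B))
e=(B-A)[:2]/np.linalg.norm((B-A)[:2]);yaw=np.arctan2(-e[0],e[1]);yaw2=np.arctan2(*(D-A)[1::-1]);print(yaw,yaw2)
ex=np.array([np.cos(yaw),np.sin(yaw)]);O=(A+B)[:2]/2+.08*ex;piv=O+.062*ex+.068*e
print("O",O,"piv",piv)
k=[ray(w,C(384,244),.1055)[:2],ray(w,C(375,234),.0757)[:2]];print(k)
for q in k: d=q-piv;print(np.hypot(*d),np.arctan2(d[1],d[0])-yaw)
# cover corners
for c in ((215,107),(495,213),(122,372)): print(ray(w,C(*c),.0755)[:2])
E
```

```text
[0.40260505 0.05652189 0.07      ] [0.41337853 0.22414646 0.07      ] [0.5515152  0.04708427 0.07      ] 0.16797043018201543
-0.0641832404632508 -0.06329327488031226
O [0.48782707 0.13520304] piv [0.55406087 0.19908639]
[array([0.44510643, 0.18070391]), array([0.44732642, 0.18375073])]
0.11049428235298817 -2.9102663577264116
0.10783054111105639 -2.9347055232808468
[0.39641152 0.10369308]
[0.43229001 0.23750275]
[0.52739108 0.07145126]
```

The unit is at (0.488, 0.135) with yaw -0.064, the pivot at (0.554, 0.199) and the knob at (0.445, 0.181). The cover starts at about 0.2 rad. Next I grip the knob.

>>> step_arm([
  [0.001,0.03,0,0.14,0.0876],
  [0.003,0.06,-0.02,0.28,0.0876],
  [0.006,0.083,-0.05,0.42,0.0876],
  [0.006,0.083,-0.09,0.56,0.0876],
  [0.006,0.083,-0.13,0.7,0.0876],
  [0.006,0.083,-0.16,0.75,0.0876],
  [0.006,0.083,-0.185,0.75,0.0876],
  [0.006,0.083,-0.203,0.75,0.0876],
  [0.006,0.083,-0.203,0.75,0.0876],
  [0.006,0.083,-0.203,0.75,0.015],
  [0.006,0.083,-0.203,0.75,0.015],
  [0.006,0.083,-0.203,0.75,0.015],
  [0.006,0.083,-0.203,0.75,0.015],
  [0.006,0.083,-0.203,0.75,0.015],
  [0.006,0.083,-0.203,0.75,0.015],
], newtons=12)

```text
t: 10.0
eef_pos: [0.4456, 0.1821, 0.0819]
ee_rot: [-3.142, 0.001, -2.3]
force: [-0.0, -0.1, 0.0]
width: 0.0449
gripper_force: 0.0
```

```bash
python3 - <<'E'
from h import *
s=arm.get_state();print(s["eef_pos"],s["ee_rot"],s["width"],s["gripper_force"],s["force"])
k=s["eef_pos"][:2];d=k-[.554,.199];r=.11;a0=np.arctan2(d[1],d[0]);print(np.hypot(*d),a0)
for f in np.arange(.13,1.5,.13):
    print(round(f,2),(r*np.array([np.cos(a0-f)-np.cos(a0),np.sin(a0-f)-np.sin(a0)])).round(4))
E
```

```text
[0.44562117 0.18214416 0.08185572] [-3.14155939e+00  5.90153981e-04 -2.29968223e+00] 0.04488059538095736 0.0 [-0.03652551 -0.13548545  0.0021154 ]
0.10968176753056898 -2.9873016858773975
0.13 [-0.0013  0.0142]
0.26 [-0.0007  0.0285]
0.39 [0.0017 0.0426]
0.52 [0.006  0.0562]
0.65 [0.0119 0.0692]
0.78 [0.0195 0.0813]
0.91 [0.0286 0.0923]
1.04 [0.0391 0.1021]
1.17 [0.0507 0.1104]
1.3 [0.0633 0.1171]
1.43 [0.0767 0.1222]
```

Still closing, so I finish the close before moving.

>>> step_arm([
  [0,0,0,0,0.015],
  [0,0,0,0,0.015],
  [0,0,0,0,0.015],
  [0,0,0,0,0.015],
  [0,0,0,0,0.015],
])

```text
t: 10.5
eef_pos: [0.4451, 0.1818, 0.0814]
ee_rot: [3.141, -0.001, -2.3]
force: [-2.8, 0.3, 0.8]
width: 0.0196
gripper_force: 12.0
```

>>> step_arm([
  [-0.0013,0.0142,0,-0.13,0.015],
  [-0.0007,0.0285,0,-0.26,0.015],
  [0.0017,0.0426,0,-0.39,0.015],
  [0.006,0.0562,0,-0.52,0.015],
  [0.0119,0.0692,0,-0.65,0.015],
  [0.0195,0.0813,0,-0.78,0.015],
  [0.0286,0.0923,0,-0.91,0.015],
  [0.0391,0.1021,0,-1.04,0.015],
  [0.0507,0.1104,0,-1.17,0.015],
  [0.0633,0.1171,0,-1.3,0.015],
  [0.0767,0.1222,0,-1.43,0.015],
  [0.0767,0.1222,0,-1.43,0.015],
  [0.0767,0.1222,0,-1.43,0.015],
])

```text
t: 11.8
eef_pos: [0.5232, 0.3075, 0.0814]
ee_rot: [3.137, -0.001, 2.554]
force: [-2.9, 9.9, -4.1]
width: 0.0198
gripper_force: 12.0
```

>>> step_arm([
  [0,0,0,0,0.05],
  [0,0,0,0,0.05],
  [0,0,0,0,0.05],
  [0,0,0.03,0,0.05],
  [0,0,0.07,0.1,0.0876],
  [0,0,0.11,0.24,0.0876],
  [0,-0.02,0.15,0.38,0.0876],
  [-0.005,-0.05,0.19,0.52,0.0876],
  [-0.01,-0.08,0.22,0.66,0.0876],
  [-0.02,-0.11,0.22,0.8,0.0876],
  [-0.03,-0.14,0.22,0.94,0.0876],
  [-0.035,-0.172,0.22,1.08,0.0876],
  [-0.035,-0.172,0.22,1.22,0.0876],
  [-0.035,-0.172,0.22,1.36,0.0876],
  [-0.035,-0.172,0.22,1.5,0.0876],
  [-0.035,-0.172,0.22,1.64,0.0876],
  [-0.035,-0.172,0.22,1.78,0.0876],
  [-0.035,-0.172,0.22,1.92,0.0876],
  [-0.035,-0.172,0.22,2.094,0.0876],
  [-0.035,-0.172,0.22,2.094,0.0876],
])

```text
t: 13.8
eef_pos: [0.4871, 0.1318, 0.3016]
ee_rot: [-3.142, -0.0, -1.633]
force: [0.8, -0.5, 0.0]
width: 0.0873
gripper_force: 0.0
```

```bash
python3 - <<'E'
from h import *
import pickle
w=cam("wrist");a=cam("top");b=cam("side")
pickle.dump((a,b,w),open("c5.pkl","wb"))
s=arm.get_state();print(s["eef_pos"],s["ee_rot"],s["force"])
im=np.zeros((600,800,3),np.uint8);im[:300,:400]=cv2.resize(w[0],(400,300),interpolation=cv2.INTER_AREA)
im[:300,400:]=cv2.resize(b[0][160:250,190:310],(400,300),interpolation=cv2.INTER_CUBIC)
im[300:]=cv2.resize(a[0][185:260,100:300],(800,300),interpolation=cv2.INTER_CUBIC)
cv2.imwrite("pics/m5.png",im)
E
```

```text
[0.48716177 0.13199969 0.30158443] [-3.14158204e+00 -3.80652814e-05 -1.63966476e+00] [-0.22245082  0.3211872  -0.05039766]
```

View pics/m5.png

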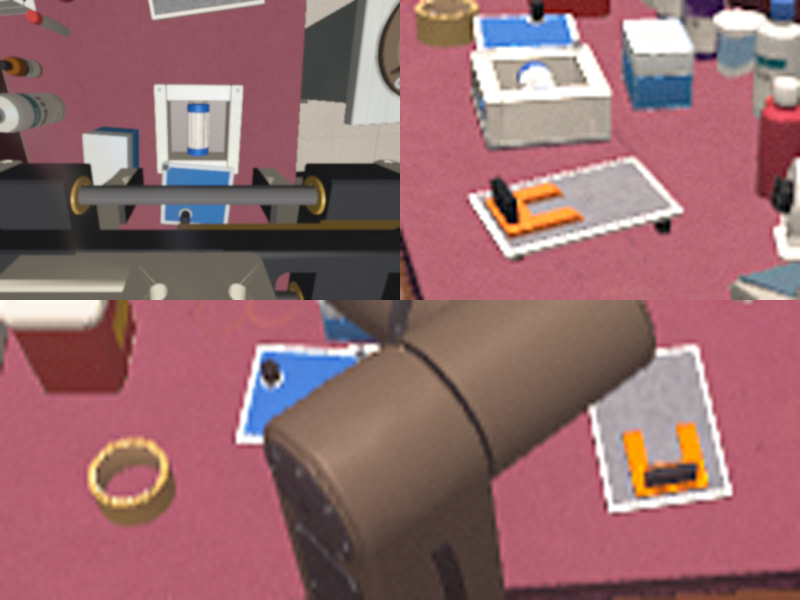

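The cover is open, with the bay clear in the wrist view and the cartridge at about (198,129). The chock is undisturbed. Computing the grasp and the placing target.

```bash
python3 - <<'E'
from chock import *
import pickle
a,b,w=pickle.load(open("c5.pkl","rb"))
f=1.28
for z in (.042,.055): print(z,[ray(w,(u*f,v*f),z)[:2].round(4) for u,v in ((188.5,129),(209,129),(198.5,103.5),(198,155))])
L,R=ray(w,(241*f,86*f),.07),ray(w,(155*f,86*f),.07);print("unit -y corners",L,R)
print("cover edges",[ray(w,(u*f,v*f),.0755)[:2].round(4) for u,v in ((164,166),(162,222),(232,168),(228,222))])
# chock on tilted board
yaw=.09;O=np.array([.4616,-.153,.0235])
Rb=rz(yaw)@cv2.Rodrigues(np.array([0,-.0873,0]))[0]
import h, chock
_,_,w4=pickle.load(open("c4.pkl","rb"))
def pl(P,p):   # p: board-frame x,y,yaw
    return (np.array(P,float)@rz(p[2]).T+[p[0],p[1],0])@Rb.T+O
chock.place=pl
def fit2(c,rad):
    m=orange(c[0]).astype(float);u=proj(c,pl([[0,0,.01]],[-.05,0,0]))[0]
    k=np.zeros_like(m);cv2.circle(k,tuple(u.astype(int)),rad,1,-1);m*=k
    r=minimize(lambda q:np.abs(render(c,[q[0]/100,q[1]/100,q[2]/10])-m).sum(),[-5,0,0],method="Nelder-Mead",options=dict(initial_simplex=[[-5,0,0],[-4,0,0],[-5,1,0],[-5,0,1]]))
    return r.x/[100,100,10],r.fun/m.sum()
for n,c in(("top",a),("side",b),("wrist4",w4)):
    p,e=fit2(c,40 if n=="wrist4" else 26);print(n,p,e,"cart",pl([[.054,0,.022]],p))
E
```

```text
0.042 [array([0.5066, 0.1347]), array([0.4655, 0.1372]), array([0.4835, 0.0856]), array([0.4909, 0.1905])]
0.055 [array([0.5059, 0.1323]), array([0.4661, 0.1348]), array([0.4835, 0.0849]), array([0.4907, 0.1864])]
unit -y corners [0.40611617 0.05805334 0.07      ] [0.55900489 0.04859994 0.07      ]
cover edges [array([0.5575, 0.1982]), array([0.5744, 0.3218]), array([0.426 , 0.2105]), array([0.4367, 0.3302])]
top [-0.04973385 -0.00470561  0.00621683] 0.31800356506238864 cart [[ 0.46431403 -0.15714274  0.04578809]]
side [-0.04354232  0.00318906 -0.03111632] 0.4522314447251293 cart [[ 0.46990373 -0.15073546  0.04632574]]
wrist4 [-0.05029642 -0.00519623  0.02577702] 0.16659054776701834 cart [[ 0.46368829 -0.15663143  0.04573757]]
```

Cartridge centre is (0.487, 0.136), yaw -0.07. I descend with a 60 mm opening so that the finger backs clear the bay walls.

>>> step_arm([
  [0,0.004,-0.04,0,0.06],
  [0,0.004,-0.08,0,0.06],
  [0,0.004,-0.12,0,0.06],
  [0,0.004,-0.16,0,0.06],
  [0,0.004,-0.19,0,0.06],
  [0,0.004,-0.19,0,0.06],
  [0,0.004,-0.21,0,0.06],
  [0,0.004,-0.23,0,0.06],
  [0,0.004,-0.245,0,0.06],
  [0,0.004,-0.26,0,0.06],
  [0,0.004,-0.27,0,0.06],
  [0,0.004,-0.27,0,0.06],
], newtons=20)

```text
t: 15.15
eef_pos: [0.4873, 0.1363, 0.0316]
ee_rot: [3.141, -0.001, -1.637]
force: [0.2, -0.1, 0.0]
width: 0.0605
gripper_force: 0.0
```

>>> step_arm([
  [0,0,0,0,0.035],
  [0,0,0,0,0.035],
  [0,0,0,0,0.035],
  [0,0,0,0,0.035],
  [0,0,0,0,0.035],
  [0,0,0,0,0.035],
], newtons=20)

```text
t: 15.75
eef_pos: [0.4872, 0.1366, 0.0324]
ee_rot: [-3.141, 0.001, -1.636]
force: [-4.0, 1.9, 5.3]
width: 0.0436
gripper_force: 20.0
```

>>> step_arm([
  [0,0,0.02,0,0.035],
  [0,0,0.05,0,0.035],
  [0,0,0.09,0,0.035],
  [0,-0.02,0.13,0.02,0.035],
  [0,-0.06,0.13,0.05,0.035],
  [-0.005,-0.1,0.13,0.08,0.035],
  [-0.008,-0.14,0.13,0.1,0.035],
  [-0.012,-0.18,0.13,0.12,0.035],
  [-0.015,-0.22,0.13,0.14,0.035],
  [-0.018,-0.26,0.13,0.155,0.035],
  [-0.018,-0.291,0.13,0.155,0.035],
  [-0.018,-0.291,0.1,0.155,0.035],
  [-0.018,-0.291,0.065,0.155,0.035],
  [-0.018,-0.291,0.035,0.155,0.035],
  [-0.018,-0.291,0.025,0.155,0.035],
  [-0.018,-0.291,0.02,0.155,0.035],
  [-0.018,-0.291,0.02,0.155,0.035],
])

```text
t: 17.45
eef_pos: [0.4697, -0.1547, 0.052]
ee_rot: [-3.141, -0.0, -1.48]
force: [-0.5, -0.1, -2.7]
width: 0.0439
gripper_force: 20.0
```

```bash
python3 - <<'E'
from h import *
w=cam("wrist");b=cam("side")
s=arm.get_state();print(s["eef_pos"],s["ee_rot"],s["force"],s["width"])
im=np.zeros((600,800,3),np.uint8);im[:,:400]=cv2.resize(w[0],(400,300))[:,:].repeat(2,0)[:600] if 0 else 0
im[:300,:400]=cv2.resize(w[0],(400,300),interpolation=cv2.INTER_AREA)
im[:400,400:]=cv2.resize(b[0][195:245,200:250],(400,400),interpolation=cv2.INTER_CUBIC)
cv2.imwrite("pics/m6.png",im)
E
```

```text
[ 0.47031744 -0.15467765  0.05282895] [-3.13948857e+00 -2.85625092e-04 -1.48026125e+00] [ 0.51557316 -0.03438035 -1.67357162] 0.043432591760204656
```

View pics/m6.png

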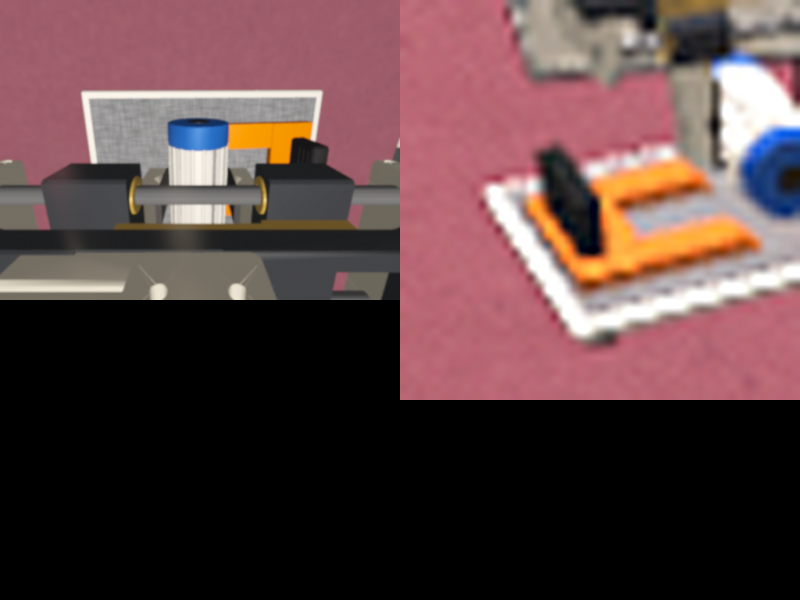

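The cartridge hangs parallel to the board just uphill of the toes. In the wrist view the toe ends by the cartridge at about (229,135). Lowering gently while watching the force.

>>> step_arm([
  [0,0,-0.005,0,0.035],
  [0,0,-0.01,0,0.035],
  [0,0,-0.012,0,0.035],
  [0,0,-0.014,0,0.035],
  [0,0,-0.014,0,0.035],
])

```text
t: 18.05
eef_pos: [0.4691, -0.1548, 0.0373]
ee_rot: [3.141, 0.0, -1.481]
force: [-0.1, 0.1, -1.6]
width: 0.0436
gripper_force: 20.0
```

>>> step_arm([
  [0,0,-0.001,0,0.035],
  [0,0,-0.002,0,0.035],
  [0,0,-0.002,0,0.035],
])

```text
t: 18.35
eef_pos: [0.4694, -0.1548, 0.0367]
ee_rot: [-3.141, -0.0, -1.48]
force: [-5.1, 2.0, 13.3]
width: 0.0434
gripper_force: 20.0
```

>>> step_arm([
  [0,0,0.001,0,0.035],
  [-0.001,0,0.001,0,0.035],
  [-0.002,0,0.001,0,0.035],
  [-0.002,0,0.001,0,0.035],
])

```text
t: 18.75
eef_pos: [0.4675, -0.1548, 0.0367]
ee_rot: [-3.141, -0.0, -1.481]
force: [-0.0, 0.8, 0.3]
width: 0.0436
gripper_force: 20.0
```

>>> step_arm([
  [-0.001,0,0,0,0.035],
  [-0.002,0,0,0,0.035],
  [-0.002,0,0,0,0.035],
])

```text
t: 19.05
eef_pos: [0.4654, -0.1548, 0.0366]
ee_rot: [-3.141, -0.0, -1.481]
force: [0.9, -0.2, -0.5]
width: 0.0436
gripper_force: 20.0
```

>>> step_arm([
  [-0.001,0,0,0,0.035],
  [-0.0015,0,0,0,0.035],
  [-0.0015,0,0,0,0.035],
])

```text
t: 19.35
eef_pos: [0.4638, -0.1548, 0.0366]
ee_rot: [-3.141, -0.0, -1.481]
force: [1.2, -0.3, 0.1]
width: 0.0433
gripper_force: 20.0
```

>>> step_arm([
  [-0.001,0,0,0,0.035],
  [-0.001,0,0,0,0.035],
  [-0.001,0,0,0,0.035],
])

```text
t: 19.65
eef_pos: [0.4626, -0.1548, 0.0365]
ee_rot: [3.141, 0.0, -1.481]
force: [1.1, -0.4, 0.1]
width: 0.0438
gripper_force: 20.0
```

>>> step_arm([
  [0,0,0,0,0.045],
  [0,0,0,0,0.047],
  [0,0,0,0,0.049],
  [0,0,0,0,0.051],
  [0,0,0,0,0.053],
  [0,0,0,0,0.056],
  [0,0,0,0,0.06],
  [0,0,0,0,0.06],
  [0,0,0,0,0.06],
  [0,0,0,0,0.06],
  [0,0,0,0,0.06],
  [0,0,0,0,0.06],
])

```text
t: 20.85
eef_pos: [0.4627, -0.1548, 0.0365]
ee_rot: [3.142, 0.0, -1.481]
force: [-0.0, 1.0, 0.6]
width: 0.0598
gripper_force: 0.0
```

```bash
cat > chk.py <<'E'
from chock import *
import chock
yaw=.09;O=np.array([.4616,-.153,.0235]);Rb=rz(yaw)@cv2.Rodrigues(np.array([0,-.0873,0]))[0]
chock.place=lambda P,p:(np.array(P,float)@rz(p[2]).T+[p[0],p[1],0])@Rb.T+O
w=cam("wrist");b=cam("side");a=cam("top")
s=arm.get_state();print(s["eef_pos"],s["force"],s["width"])
def blue(img):
    h=cv2.cvtColor(img,cv2.COLOR_BGR2HSV);return ((h[...,0]>100)&(h[...,0]<125)&(h[...,1]>130)&(h[...,2]>50)).astype(np.uint8)
for n,c in(("w",w),("s",b),("t",a)):
    l=cv2.connectedComponentsWithStats(blue(c[0]))
    u0=proj(c,[.465,-.155,.046])[0];print(n,u0.round(),[(l[3][i].round(1).tolist(),int(l[2][i,4]),ray(c,l[3][i],.046)[:2].round(3).tolist()) for i in range(1,l[0]) if l[2][i,4]>8 and np.hypot(*(l[3][i]-u0))<130])
    m=orange(c[0]);k=np.zeros_like(m);cv2.circle(k,tuple(proj(c,[.42,-.157,.03])[0].astype(int)),45 if n=="w" else 16,1,-1);m=m*k
    print("  orange n",int(m.sum()),"centroid",np.argwhere(m>0)[:,::-1].mean(0).round(2) if m.sum() else 0, "model",[(np.argwhere(render(c,[x,-.001,0])>.5)[:,::-1].mean(0).round(2)).tolist() for x in(-.049,-.053)])
E
python3 chk.py
```

```text
[ 0.46273417 -0.15476676  0.03655535] [ 0.90042642 -0.66908464  0.35130086] 0.06001014853015257
w [250. 238.] [([252.6, 171.7], 2603, [0.467, -0.196])]
  orange n 918 centroid [325.66 214.95] model [[326.26, 218.58], [332.06, 218.51]]
s [242. 216.] [([272.1, 149.4], 44, [0.823, 0.585]), ([303.9, 161.6], 47, [0.92, 0.362]), ([222.4, 169.7], 124, [0.497, 0.347]), ([270.5, 186.2], 97, [0.659, 0.096]), ([246.2, 219.9], 85, [0.472, -0.192])]
  orange n 146 centroid [227.7  224.16] model [[229.14, 223.55], [228.04, 223.99]]
t [263. 212.] [([168.1, 210.6], 165, [0.506, 0.303]), ([255.6, 213.7], 23, [0.459, -0.117])]
  orange n 122 centroid [264.93 227.04] model [[264.47, 224.19], [264.81, 225.11]]
```

>>> step_arm([
  [0,0,0.02,0,0.06],
  [0,0,0.05,0,0.06],
  [0,0,0.09,0,0.06],
  [0,0,0.13,0,0.06],
  [0,0,0.17,0,0.06],
  [0,0,0.21,0,0.06],
  [0,0.04,0.25,0,0.06],
  [0,0.08,0.28,0,0.06],
  [0,0.08,0.28,0,0.06],
  [0,0.08,0.28,0,0.06],
])

```text
t: 22.0
eef_pos: [0.463, -0.0737, 0.3175]
ee_rot: [-3.139, 0.001, -1.478]
force: [-0.5, -0.3, -0.8]
width: 0.06
gripper_force: 0.0
```

```bash
cat >> chk.py <<'E'
def fit2(c,rad):
    m=orange(c[0]).astype(float);u=proj(c,chock.place([[0,0,.01]],[-.05,0,0]))[0]
    k=np.zeros_like(m);cv2.circle(k,tuple(u.astype(int)),rad,1,-1);m*=k
    def R(p):
        r=render(c,p);P=chock.place([(x,y,z) for t in np.linspace(0,6.28,24) for x,z in[(p[0]+.054+.022*np.cos(t),.022+.022*np.sin(t))] for y in(-.05,.05)],[0,0,0])
        q=cv2.convexHull(proj(c,P).astype(np.float32)).astype(int);r=r.copy();cv2.fillConvexPoly(r,q,0);return r
    r=minimize(lambda q:np.abs(R([q[0]/100,q[1]/100,q[2]/10])-m).sum(),[-5,0,0],method="Nelder-Mead",options=dict(initial_simplex=[[-5,0,0],[-4,0,0],[-5,1,0],[-5,0,1]]))
    return (r.x/[100,100,10]).round(4),r.fun/m.sum()
for n,c in(("w",w),("s",b),("t",a)): print(n,fit2(c,45 if n=="w" else 26))
E
python3 chk.py
```

```text
[ 0.46205127 -0.07531769  0.31523186] [ 1.18429972  0.77546834 -0.06087909] 0.059818206858344984
w [257. 109.] [([258.6, 76.7], 255, [0.468, -0.201]), ([258.1, 137.5], 199, [0.46, -0.112])]
  orange n 1441 centroid [296.56 107.77] model [[289.39, 108.69], [291.94, 108.79]]
s [242. 216.] [([272.5, 149.8], 48, [0.823, 0.579]), ([303.9, 161.5], 48, [0.921, 0.363]), ([226.9, 169.4], 187, [0.519, 0.345]), ([267.6, 186.6], 154, [0.645, 0.095]), ([236.7, 207.6], 12, [0.463, -0.079]), ([246.1, 220.0], 85, [0.471, -0.193])]
  orange n 165 centroid [228.28 223.35] model [[229.14, 223.55], [228.04, 223.99]]
t [263. 212.] [([174.1, 200.0], 67, [0.568, 0.276]), ([164.5, 212.4], 59, [0.497, 0.32]), ([273.0, 211.5], 22, [0.466, -0.202])]
  orange n 122 centroid [267.5  226.76] model [[264.47, 224.19], [264.81, 225.11]]
w (array([-0.0535, -0.0015,  0.0057]), np.float64(0.1437645425970527))
s (array([-0.0457,  0.0053, -0.0926]), np.float64(0.3967201426024955))
t (array([-0.0528, -0.0051, -0.0333]), np.float64(0.5766313082610093))
```

```bash
python3 - <<'E'
from chock import *
w=cam("wrist");b0=orange(w[0])
for y in (-.19,-.158,-.125):
    u,v=proj(w,[.40,y,.02])[0];v=int(round(v))
    row=b0[v]; g=w[0][v].astype(int)
    o=np.where(row[240:330])[0].max()+240
    d=np.diff(g.min(1)[o+1:o+25]); e=o+1+int(d.argmin())+.5
    print(v,o,e,"gap m",ray(w,(o+.5,v),.02)[0]-ray(w,(e,v),.0145)[0], g[o-2:o+14].tolist())
l=cv2.connectedComponentsWithStats(((cv2.cvtColor(w[0],cv2.COLOR_BGR2HSV)[...,0]//25==4)&(w[0][...,0]>90)).astype(np.uint8))
print([(l[3][i].round(1).tolist()) for i in range(1,l[0]) if 150<l[2][i,4]<400])
E
```

```text
91 309 317.5 gap m 0.013893468400834386 [[20, 127, 212], [18, 93, 168], [21, 58, 112], [23, 37, 70], [25, 31, 51], [22, 26, 37], [33, 35, 38], [53, 54, 57], [69, 70, 73], [73, 74, 77], [71, 72, 75], [65, 66, 68], [59, 60, 61], [54, 54, 59], [61, 57, 79], [78, 71, 113]]
112 307 309.5 gap m 0.004344810133418475 [[20, 142, 230], [18, 117, 199], [20, 74, 137], [26, 39, 66], [29, 29, 32], [24, 22, 23], [26, 26, 28], [38, 38, 40], [56, 57, 61], [72, 72, 76], [75, 78, 80], [71, 74, 77], [65, 66, 69], [60, 61, 64], [60, 60, 66], [76, 72, 95]]
133 314 320.5 gap m 0.011279834837262803 [[9, 149, 238], [5, 148, 238], [30, 149, 237], [79, 154, 231], [146, 177, 224], [193, 207, 225], [208, 218, 227], [196, 204, 215], [160, 164, 187], [119, 115, 160], [100, 90, 150], [97, 86, 147], [97, 85, 147], [97, 85, 146], [97, 84, 146], [96, 84, 146]]
[[255.6, 139.0]]
```

```bash
python3 -c "
from station import arm
print(arm.job_done())"
```

```text
the job is handed in; nothing more can be done
None
```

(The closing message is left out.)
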